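# Expose a well plate at the third click of the light box's attenuator

### The job

Get the well plate ready on the white light box and start its exposure, working with fingertips only: push the plate along its channel until it sits fully home against the back stop, then push the red attenuator lever away from the closed end, click by click, and leave it resting in the third click stop; it must never run past the third, because brighter light bleaches the samples. Last, press the green start button all the way down and let it go. Be gentle with the lever, do not pick the plate up, and leave the things standing around where they are.

Things in the scene. Friction and masses are not known exactly. Their poses are not given: they have to be found in the camera images.
- illuminator: White bench-top light box for well plates, fixed to the bench, 210 mm deep (x), 250 mm wide (y). Origin: centre of its underside, on the bench; x points from its front to its back, y to its left, z up. Right part of its top (y -124 to 34 mm): dark deck at z = 52 mm, reaching forward to x = -100 mm. Left part (y 37 to 118 mm): grey control panel at z = 56 mm.
- plate_seat (a point): Point on the deck (x 39, y -45, z 52 mm of the light box, same axes) under the centre of the plate when it is fully home. Two aluminium guides, 10 mm high, form a channel 131 mm wide centred on this point's y, open at the front; 43 mm beyond the point (+x) is the front face of the stop bar, 15 mm high.
- plate: Loose lidded 96-well plate, clear pale blue, 86 mm (x, along the channel) by 128 mm (y) by 12 mm high, about 55 g, lying flat on the deck in the channel, 20 to 40 mm short of the stop. Origin: centre of its underside. It slides with little force.
- attenuator (a joint): Slide of the red lever along its slot, m: 0 at the closed end near the front, growing to 0.078 as it is pushed to the back (light box +x). It starts in a free stretch, 0 to 0.006 (under 1 N to move). Then five click stops: 0.020, 0.034, 0.048 (the third), 0.062, 0.076. A sprung ball holds it in each; about 6 N push it out.
- dot_third (a point): White dot on the grey panel, 26 mm left of the slot, level with the third click stop (x -7 mm of the light box): the white line on the lever points at it when the lever is in that stop. Five such dots of growing size mark the stops, a bar marks closed. Halfway between stops (first: at joint value 0.013) is a tooth crest; pushed over it, the lever snaps forward into the next stop by itself.
- lever_tab (a point): Middle of the red ribbed lever tab, 12 mm thick along the slot (the front face, to be pushed, is 6 mm before this point), 22 mm wide, its top 13 mm above the point, which is 16 mm above the grey panel. With the lever at 0 it is at x -55, y 77.5, z 72 mm of the light box. A black foot 3 mm high reaches 15 mm before and behind the point.
- start_button (a joint): Travel of the green start button in m: 0 released, 0.006 fully down; a spring of about 5 N at full travel brings it back up.
- start_button_top (a point): Centre of the top face of the green round start button, 24 mm across, 10 mm above the grey panel, at x = 72, y = 77.5, z = 66 mm of the light box. It is pressed straight down.
- vial_a: Amber screw vial with black cap, 24 mm across, 54 mm tall, standing at the right side of the light box. Origin: centre of its underside. To be left alone.
- vial_b: Second amber vial, the same, nearer the robot. To be left alone.
- timer: White bench timer, 66 by 68 by 21 mm, lying to the right in front. Origin: centre of its underside. To be left alone.
- bottle: Glass reagent bottle with pink liquid and blue cap, 80 mm across, 141 mm tall, standing farther to the right. Origin: centre of its underside. To be left alone.
- marker_green: White and green marker pen, 138 mm long, lying on the bench in front of the light box. Origin: centre of its underside. To be left alone.
There are look-alikes about, which are no part of the job. What is shaped like the plate but turquoise is not meant.

How it is judged (in metres and radians):
On the way, in this order (a step that is already met when the one before it is completed fails the run):
1. the plate is home against the stop, the lever still in its closed stretch (x of plate in the frame of plate_seat above -0.003 m and angle between the x axis of plate and the x axis of illuminator, either way round below 0.04 rad and z of plate in the frame of plate_seat below 0.004 m and angle between plate's own z axis and vertical below 0.05 rad and value of joint attenuator below 0.013 m), for 0.2 s.
2. the lever rests in the third click stop, plate home (x of plate in the frame of plate_seat above -0.003 m and angle between the x axis of plate and the x axis of illuminator, either way round below 0.04 rad and z of plate in the frame of plate_seat below 0.004 m and angle between plate's own z axis and vertical below 0.05 rad and value of joint attenuator between 0.044 and 0.052 m and velocity of joint attenuator between -0.01 and 0.01 m/s), for 0.3 s.
3. the start button is pressed down (x of plate in the frame of plate_seat above -0.003 m and angle between the x axis of plate and the x axis of illuminator, either way round below 0.04 rad and z of plate in the frame of plate_seat below 0.004 m and angle between plate's own z axis and vertical below 0.05 rad and value of joint attenuator between 0.044 and 0.052 m and value of joint start_button above 0.0045 m), for 0.05 s.
4. the start button is let up again (value of joint start_button below 0.0015 m), for 0.1 s.
At the end, for the whole second after the job is handed in: The plate lies flat on the deck, within 3 mm of fully home against the stop and square to it (0.04 rad); the lever rests within 4 mm of the third click stop (0.048); the start button has been pressed at least 4.5 mm, after the plate and lever were set, and is up again; all at rest (x of plate in the frame of plate_seat above -0.003 m and angle between the x axis of plate and the x axis of illuminator, either way round below 0.04 rad and z of plate in the frame of plate_seat below 0.004 m and angle between plate's own z axis and vertical below 0.05 rad and value of joint attenuator between 0.044 and 0.052 m and value of joint start_button below 0.0015 m and linear speed of plate below 0.01 m/s and velocity of joint attenuator below 0.01 m/s); the robot touches nothing.
It fails at once if the lever runs past the third click stop (value of joint attenuator above 0.0555 m).
It fails at once if the start button is pressed before the plate is home and the lever in the third stop (value of joint start_button above 0.003 m and (not (value of joint attenuator between 0.044 and 0.052 m) or x of plate in the frame of plate_seat below -0.005 m)).
It fails at once if the plate is picked up or tipped (z of plate in the frame of plate_seat above 0.01 m or angle between plate's own z axis and vertical above 0.15 rad).
It fails at once if the lever is pinched or forced (more than 35 N) (contact force between the fingers and attenuator above 35 N).
It fails at once if a thing standing around is moved more than 20 mm or tipped (distance of any of vial_a, vial_b, timer, bottle, marker_green from where it was at the start of the episode above 0.02 m or angle between any of vial_a, vial_b, timer, bottle, marker_green's own z axis and vertical above 0.3 rad).
It also fails if it takes over 51 s, if anything falls off the work surface, if the arm or the gripper's body presses on something with over 40 N, if the wrist force passes 120 N, or if a joint passes its speed limit or range.

### The arm

A 6-joint arm with a two-finger parallel gripper is mounted at the origin on a cart in front of the work surface, level with it; the furniture and walls round the work are solid. World frame = base frame: x ahead of the robot, y to its left, z up, the work surface at z = 0. Lengths are in mm, angles in rad, forces in N, time in s.
With the tool pointing down it reaches from about 350 to 725 mm from the base axis. Payload 6 kg.
Tool frame: the origin (TCP) lies at the very end of the fingers, on their centre line; the grasp point (between the pads) lies 19 mm behind it (env.grasp_offset is the distance from the TCP to the grasp point, in mm); z points along the fingers, y is the line along which they close (so a half turn about z gives the same grasp; the last joint's range is limited). The gripper opens to 85 mm and grips with 20 to 120 N. Pads are 22 mm wide; open, the fingers measure 114 mm over their backs; the gripper's body (76 mm by 85 mm) begins 54 mm behind the grasp point. The pads swing forward as they close: fully open they stand 13 mm farther back than shut.
Start: joints at [-0.806, 0.04, 0.085, 0, -1.615, -0.334], TCP at [250.564, -545.152, 231.261] pointing down, gripper open.
Joint ranges: [-2.56, 2.56], [-1.29, 2.01], [-1.08, 1.49], [-3.29, 1.98], [-2.81, -0.18], [-2.99, 2.99]. Speed limits (rad/s): [2.57, 2.57, 3.01, 3.14, 3.14, 3.14].

### API

Orientations are given as a unit quaternion [x, y, z, w].
In Python, from station import env gives the robot as it stands. The module is installed in compiled form; this text tells all that it offers.
- The arm moves only by the shell command python3 -m handwheel 'ROWS' [OPENING] [FORCE]. ROWS is JSON, a list of rows, each a list of 6 numbers: the shift along the tool's x, y, z in m, then the turn, a rotation vector about the tool's x, y, z in rad. In form: [[tx, ty, tz, rx, ry, rz], ...]. A call has exactly 8 rows; each row is the pose to reach, as a shift and turn from the pose commanded when the call began, along the tool's axes at that moment; what a row does not reach only later rows make up. A row lasts 1/10 s, in which the tool goes at most 50 mm and 8.59 degrees, less where a joint would pass 70% of its speed; a pose out of reach is approached as far as the arm can. A call with a gripper value outside its range is refused whole. OPENING is the closure, from -1 (fully open) to 1 (shut), so that 0 is half open, set as the call begins (- or left out, the last holds). The fingers move at their own pace and stop on an object; FORCE is the grip in N (left out, the last holds). Time passes only in rows, so rows that repeat a pose let the fingers close, or fill a call up. It gives the time, the measured TCP pose, the force, the opening and the grip force at its end, in the units of the state.
- env.sense(): the state, without advancing time (a new reading comes with each control period).
- env.camera(name): name is "scene" or "top" or "wrist"; returns (picture, depth): 384x512x3 uint8, red, green, blue; 384x512 float32, mm along the optical axis (not along the pixel's ray), 0 where there is no reading.
- env.camera_info(name): a dict with "camera_matrix" (3x3 intrinsics, pixels), "cam_to_world" (4x4, takes a point from camera to world coordinates). Camera axes: x right, y down, z forward; pixel columns grow to the right and rows downward; lengths in mm; the calibration is good to about 2 mm. A picture is of the moment at which its call begins: read the wrist's pose just before it. camera_info takes no time and is no camera call; for the wrist camera it gives the pose at the moment of the call.
- env.job_done(): hands the job in; it is judged then, once.
Trained networks look in the newest picture that a camera, given by its name, has taken for a name from the list of things; names that differ only in an ending like _2 or _b are one class to them, and where a whole thing is asked for, a point or a joint stands for the part that bears it (a point fixed in the world has none). Each returns a list of dicts, best first, with "confidence" (0 to 1); they miss things now and then, are a little off and sometimes report something else, mostly with a low value. They report only what shows in the picture. A call takes as long as a camera call. They do not tell look-alikes from the thing itself.
- env.find_in(name, camera): "centre" ([column, row] in pixels, amid what is visible of it).
- env.place_of(name, camera): "centre" ([column, row] in pixels: a listed point, or the origin of a listed thing).
The state is a dict: "time_s": time; "joint_positions": joint angles; "joint_vel": joint speeds; "joint_torque": joint torques, N m; "position": TCP position; "tcp_rot": TCP orientation; "wrist_force": force on the tool from outside, world axes, zero at the start; "torque": the same for the moment, N m; "width": finger opening in mm; "grip_force": force on a finger pad.
Only numpy, scipy, OpenCV 4.12 (cv2) and the standard library are available. Lean on these libraries where they do the work, as an engineer would, in place of code of your own. Each camera call takes 0.05 s, during which the arm holds its last target. There are 200 camera calls.

## Working session

There is one attempt and no reset: what is moved stays moved. The work goes in short steps, Python scripts to look and compute and a shell command to move; the robot and the scene stay as the last step left them, time stands still between calls to the robot, and variables do not carry over. Pictures are saved under pics/ and viewed, at most 10 in all, crops included, and the job is handed in when it is done.

```bash
mkdir -p pics; cat > h.py <<'E'
import numpy as np, cv2
from station import env
from scipy.spatial.transform import Rotation as R
def ray(cam,px,z):
    i=env.camera_info(cam);K=np.array(i["camera_matrix"]);T=np.array(i["cam_to_world"])
    d=T[:3,:3]@np.linalg.solve(K,[px[0],px[1],1]);o=T[:3,3]
    return o+d*(z-o[2])/d[2]
def cloud(cam,dep):
    i=env.camera_info(cam);K=np.array(i["camera_matrix"]);T=np.array(i["cam_to_world"])
    v,u=np.mgrid[:384,:512];p=np.stack([(u-K[0,2])/K[0,0]*dep,(v-K[1,2])/K[1,1]*dep,dep],-1)
    return p@T[:3,:3].T+T[:3,3]
E
python3 - <<'E'
from h import *
for c in ["top","scene"]:
    im,d=env.camera(c); cv2.imwrite(f"pics/{c}.png",im[...,::-1])
    for n,z in [("plate",52),("lever_tab",72),("start_button_top",66),("dot_third",56),("plate_seat",52),("illuminator",0)]:
        print(c,n,[(np.round(r["centre"]).tolist(),round(r["confidence"],2),ray(c,r["centre"],z).round(1).tolist()) for r in env.place_of(n,c)[:3]])
s=env.sense();print(s["position"],s["tcp_rot"],s["time_s"])
E
```

```text
top plate [([184.0, 186.0], 0.88, [532.6, 205.3, 52.0]), ([265.0, 230.0], 0.67, [400.5, -40.5, 52.0])]
top lever_tab [([143.0, 207.0], 0.39, [464.5, 325.3, 72.0])]
top start_button_top [([143.0, 164.0], 0.61, [595.5, 329.9, 66.0])]
top dot_third [([136.0, 191.0], 0.65, [514.0, 351.1, 56.0])]
top plate_seat [([183.0, 179.0], 0.79, [553.8, 209.2, 52.0])]
top illuminator [([175.0, 191.0], 0.82, [521.9, 242.0, 0.0]), ([364.0, 208.0], 0.24, [473.6, -352.0, 0.0])]
scene plate [([163.0, 216.0], 0.64, [541.3, 207.1, 52.0]), ([274.0, 216.0], 0.64, [372.7, -7.0, 52.0])]
scene lever_tab [([134.0, 256.0], 0.63, [458.6, 326.8, 72.0])]
scene start_button_top [([110.0, 225.0], 0.66, [580.2, 326.0, 66.0])]
scene dot_third [([335.0, 160.0], 0.49, [426.0, -282.6, 56.0])]
scene plate_seat [([162.0, 215.0], 0.93, [546.9, 207.0, 52.0])]
scene illuminator [([156.0, 249.0], 0.97, [503.3, 258.5, 0.0]), ([134.0, 255.0], 0.21, [517.7, 308.3, 0.0])]
[ 250.57130042 -545.13893143  231.25264231] [-2.13751577e-01  9.76888049e-01  5.91230833e-05 -1.87120269e-05] 0.7
```

View pics/top.png

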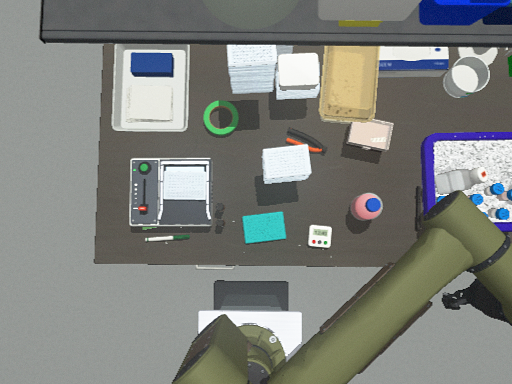

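View pics/scene.png

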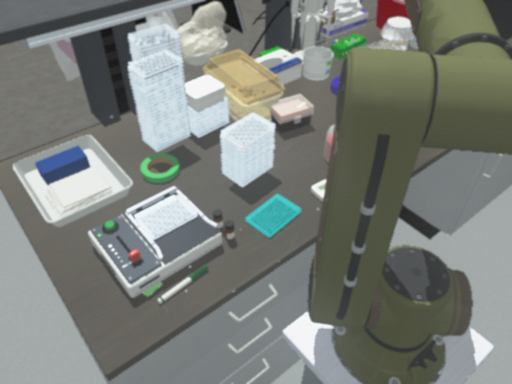

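Top view: the light box spans about (130–212, 158–227), with the plate at (187, 184), the red lever at (143, 208) and the green button at (144, 167). The turquoise look-alike is at (265, 228). The scene view agrees. I'll bring the wrist camera over the box next.

```bash
python3 -m handwheel '[[-0.041,0.035,-0.009,0,0,0.054],[-0.082,0.07,-0.018,0,0,0.108],[-0.123,0.105,-0.027,0,0,0.162],[-0.16,0.14,-0.035,0,0,0.215],[-0.2,0.175,-0.044,0,0,0.27],[-0.24,0.21,-0.053,0,0,0.323],[-0.28,0.245,-0.062,0,0,0.38],[-0.32,0.28,-0.07,0,0,0.431]]' 1
python3 - <<'E'
from h import *
i=env.camera_info("wrist");T=np.array(i["cam_to_world"]);s=env.sense()
print(T.round(2),s["position"],R.from_quat(s["tcp_rot"]).as_matrix().round(3),i["camera_matrix"])
E
```

```text
time_s: 1.5
position: [412.2, -183.1, 297.3]
tcp_rot: [0.001, 1.0, 0.0, 0.001]
wrist_force: [0.1, -0.4, -0.9]
width: -0.2
grip_force: 0.0
[[ 0.0000e+00  9.4000e-01  3.3000e-01  3.2717e+02]
 [ 1.0000e+00 -0.0000e+00  0.0000e+00 -1.8270e+02]
 [ 0.0000e+00  3.3000e-01 -9.4000e-01  4.3924e+02]
 [ 0.0000e+00  0.0000e+00  0.0000e+00  1.0000e+00]] [ 412.17548674 -183.12105265  297.33836132] [[-1.     0.002  0.001]
 [ 0.002  1.     0.   ]
 [-0.001  0.    -1.   ]] [[268.47007397   0.         250.88142391]
 [  0.         268.47007397 193.54768855]
 [  0.           0.           1.        ]]
```

```bash
python3 -m handwheel '[[-0.002,0.05,0,0,0,0],[-0.005,0.1,0,0,0,0],[-0.008,0.15,0,0,0,0],[-0.01,0.2,0,0,0,0],[-0.012,0.25,0,0,0,0],[-0.015,0.3,0,0,0,0],[-0.018,0.35,0,0,0,0],[-0.02,0.4,0,0,0,0]]'
python3 - <<'E'
from h import *
im,d=env.camera("wrist"); cv2.imwrite("pics/w1.png",im[...,::-1])
for n,z in [("plate",52),("lever_tab",72),("start_button_top",66),("dot_third",56),("plate_seat",52)]:
    print(n,[(np.round(r["centre"]).tolist(),round(r["confidence"],2),ray("wrist",r["centre"],z).round(1).tolist()) for r in env.place_of(n,"wrist")[:3]])
P=cloud("wrist",d)
hsv=cv2.cvtColor(im,cv2.COLOR_RGB2HSV)
for nm,lo,hi,zr in [("red",(0,150,90),(8,255,255),(80,92)),("green",(45,120,50),(85,255,255),(60,72))]:
    m=(cv2.inRange(hsv,lo,hi)>0)&(P[...,2]>zr[0])&(P[...,2]<zr[1])
    q=P[m]; print(nm,len(q),q.mean(0).round(1) if len(q) else "",np.percentile(q,[2,98],axis=0).round(1).tolist() if len(q) else "")
np.save("w1.npy",P)
print(env.sense()["position"])
E
```

```text
time_s: 2.3
position: [431.5, 216.6, 297.0]
tcp_rot: [-0.0, 1.0, 0.0, 0.0]
wrist_force: [1.2, -0.3, 0.5]
width: -0.2
grip_force: 0.0
plate [([90.0, 139.0], 0.93, [399.3, -9.2, 52.0]), ([242.0, 227.0], 0.9, [534.9, 205.9, 52.0])]
lever_tab [([327.0, 181.0], 0.82, [454.0, 324.8, 72.0])]
start_button_top [([321.0, 258.0], 0.55, [584.0, 327.8, 66.0])]
dot_third [([340.0, 212.0], 0.62, [509.8, 353.2, 56.0])]
plate_seat []
red 91 [458.8 321.7  83.7] [[453.9, 311.7, 81.9], [464.3, 331.2, 85.1]]
green 129 [584.2 323.7  68.9] [[575.1, 313.8, 67.0], [594.2, 333.9, 70.6]]
[432.06612918 213.83290058 296.90816855]
```

View pics/w1.png

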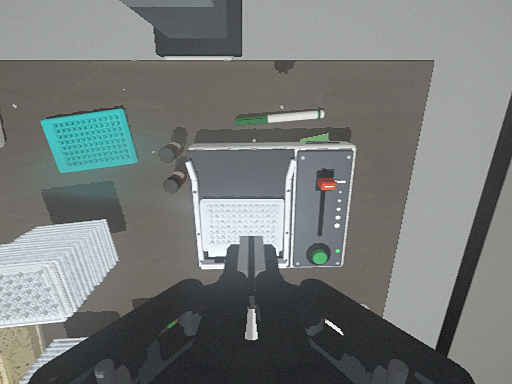

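The wrist view shows the plate at (242, 225) in the channel, the lever at (327, 182) near closed and the button at (320, 256), and the box nearly square to the robot. I'll get its yaw from the depth data.

```bash
python3 - <<'E'
from h import *
P=np.load("w1.npy");X,Y,Z=P.reshape(-1,3).T
m=(Z>40)&(Z<75)&(X>380)&(X<640)&(Y>90)&(Y<390)
r=cv2.minAreaRect(P.reshape(-1,3)[m][:,:2].astype(np.float32));print(r)
for lo,hi,nm in [(45,56,"left"),]:
  # left edge y max per x bin ; front edge x min per y bin
  for ax,sgn in [("left",1),("right",-1)]:
    xs=np.arange(430,590,8);ys=[np.sort(sgn*Y[m&(abs(X-x)<4)])[-3:].mean()*sgn for x in xs]
    k=np.polyfit(xs,ys,1);print(ax,k[0],np.polyval(k,510))
  ys=np.arange(150,350,8);xs=[np.sort(X[m&(abs(Y-y)<4)])[:3].mean() for y in ys];k=np.polyfit(ys,xs,1);print("front",k[0],np.polyval(k,250),np.median(xs))
# plate: top z ~64 within channel; 
m2=(Z>58)&(Z<70)&(X>440)&(X<600)&(abs(Y-207)<60)
for y in range(150,262,12):
  s=m2&(abs(Y-y)<4); print(y,s.sum(), np.sort(X[s])[:4].round(1), Z[s].mean().round(1))
E
```

```text
((512.3514404296875, 230.1599578857422), (207.62562561035156, 279.2632141113281), 0.5235783457756042)
left 0.013248920138751856 367.6153055623622
right 0.17499334636853642 114.6551280585868
front -0.014657875669061281 408.9807576360121 409.29453736837036
150 240 [491.1 491.1 491.1 491.3] 63.0
162 281 [490.7 490.9 490.9 491.1] 63.0
174 252 [490.7 490.9 490.9 490.9] 63.0
186 220 [490.5 490.7 491.  491.2] 63.0
198 183 [490.5 490.9 491.2 491.3] 63.0
210 174 [490.2 490.8 491.1 491.2] 62.9
222 173 [490.3 490.6 490.9 490.9] 63.0
234 210 [490.7 490.8 491.  491.1] 63.0
246 228 [490.8 490.8 490.8 490.8] 63.1
258 273 [490.6 490.7 490.8 491. ] 63.1
```

```bash
python3 -m handwheel '[[-0.01,-0.007,0.045,0,0,0],[-0.02,-0.014,0.09,0,0,0],[-0.022,-0.014,0.135,0,0,0],[-0.022,-0.014,0.18,0,0,0],[-0.022,-0.014,0.21,0,0,0],[-0.022,-0.014,0.23,0,0,0],[-0.022,-0.014,0.239,0,0,0],[-0.022,-0.014,0.239,0,0,0]]'
python3 -m handwheel '[[-0.006,0,0,0,0,0],[-0.012,0,0,0,0,0],[-0.016,0,0,0,0,0],[-0.02,0,0,0,0,0],[-0.024,0,0,0,0,0],[-0.028,0,0,0,0,0],[-0.032,0,0,0,0,0],[-0.032,0,0,0,0,0]]'
```

```text
time_s: 3.4
position: [453.9, 199.3, 57.2]
tcp_rot: [0.001, 1.0, -0.0, -0.0]
wrist_force: [0.5, 0.3, 0.1]
width: -0.1
grip_force: 0.0
time_s: 4.2
position: [486.3, 200.4, 57.4]
tcp_rot: [0.0, 1.0, -0.0, -0.0]
wrist_force: [0.1, 0.5, -0.4]
width: -0.4
grip_force: 0.0
```

```bash
python3 -m handwheel '[[-0.002,0,0,0,0,0],[-0.004,0,0,0,0,0],[-0.006,0,0,0,0,0],[-0.008,0,0,0,0,0],[-0.01,0,0,0,0,0],[-0.012,0,0,0,0,0],[-0.012,0,0,0,0,0],[-0.012,0,0,0,0,0]]'
python3 - <<'E'
from h import *
im,d=env.camera("wrist"); cv2.imwrite("pics/w2.png",im[...,::-1])
print(env.sense()["wrist_force"])
E
```

```text
time_s: 5.0
position: [498.1, 200.5, 57.6]
tcp_rot: [0.0, 1.0, 0.0, 0.0]
wrist_force: [-0.4, 0.4, -0.0]
width: -0.1
grip_force: 0.0
[0.30839808 1.09584573 1.28130424]
```

View pics/w2.png

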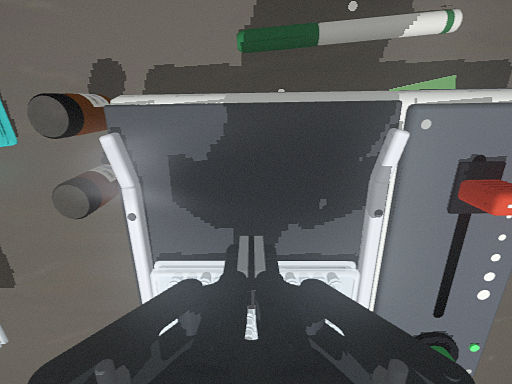

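The fingertips rest on the plate's front edge at row ~265, and the lever is untouched at (485, 195). No stop force has shown yet, so I'll push on.

```bash
python3 -m handwheel '[[-0.001,0,0,0,0,0],[-0.002,0,0,0,0,0],[-0.003,0,0,0,0,0],[-0.004,0,0,0,0,0],[-0.005,0,0,0,0,0],[-0.005,0,0,0,0,0],[-0.005,0,0,0,0,0],[-0.005,0,0,0,0,0]]'
python3 -m handwheel '[[-0.001,0,0,0,0,0],[-0.002,0,0,0,0,0],[-0.003,0,0,0,0,0],[-0.003,0,0,0,0,0],[-0.003,0,0,0,0,0],[-0.003,0,0,0,0,0],[-0.003,0,0,0,0,0],[-0.003,0,0,0,0,0]]'
```

```text
time_s: 5.85
position: [499.3, 199.8, 57.4]
tcp_rot: [-0.0, 1.0, -0.001, -0.004]
wrist_force: [-21.8, -0.2, 12.6]
width: 0.0
grip_force: 10.8
time_s: 6.65
position: [499.5, 199.7, 57.3]
tcp_rot: [-0.0, 1.0, -0.002, -0.007]
wrist_force: [-36.5, -0.8, 22.3]
width: 0.0
grip_force: 18.5
```

```bash
python3 -m handwheel '[[0.01,0,0,0,0,0],[0.03,0,0,0,0,0],[0.04,0,0,0,0,0],[0.05,0.02,-0.04,0,0,0],[0.06,0.05,-0.08,0,0,0],[0.075,0.08,-0.12,0,0,0],[0.077,0.11,-0.14,0,0,0],[0.077,0.122,-0.14,0,0,0]]'
python3 - <<'E'
from h import *
im,d=env.camera("wrist"); cv2.imwrite("pics/w3.png",im[...,::-1])
P=cloud("wrist",d);X,Y,Z=P.reshape(-1,3).T
hsv=cv2.cvtColor(im,cv2.COLOR_RGB2HSV)
for nm,lo,hi,zr in [("red",(0,150,90),(8,255,255),(82,92)),("redfront",(0,150,50),(8,255,255),(62,80)),("green",(45,120,50),(85,255,255),(62,72))]:
    m=(cv2.inRange(hsv,lo,hi)>0)&(P[...,2]>zr[0])&(P[...,2]<zr[1])
    q=P[m]; print(nm,len(q),q.mean(0).round(1) if len(q) else "",np.percentile(q,[2,98],axis=0).round(1).tolist() if len(q) else "")
m2=(Z>58)&(Z<70)&(X>440)&(X<600)
for y in range(150,262,16):
  s=m2&(abs(Y-y)<4)
  if s.sum(): print(y,s.sum(), np.sort(X[s])[:4].round(1))
print(env.sense()["position"])
E
```

```text
time_s: 7.45
position: [429.6, 325.6, 201.9]
tcp_rot: [-0.001, 1.0, 0.003, 0.003]
wrist_force: [-1.4, 0.1, -0.3]
width: 0.0
grip_force: 0.0
red 4 [457.3 324.5  82.2] [[454.7, 318.3, 82.0], [459.3, 331.6, 82.3]]
redfront 18 [459.4 330.3  79.5] [[454.6, 316.7, 78.6], [463.1, 335.1, 80.0]]
green 0  
150 404 [509.1 509.9 510.2 510.4]
166 409 [509.1 509.3 509.4 509.7]
182 379 [509.3 509.3 509.6 509.9]
198 333 [509.5 509.7 509.8 510. ]
214 293 [509.3 509.4 509.5 509.6]
230 250 [508.8 509.1 509.2 509.4]
246 218 [508.6 508.8 508.9 509.1]
[429.0226169  325.60893034 198.81275556]
```

View pics/w3.png

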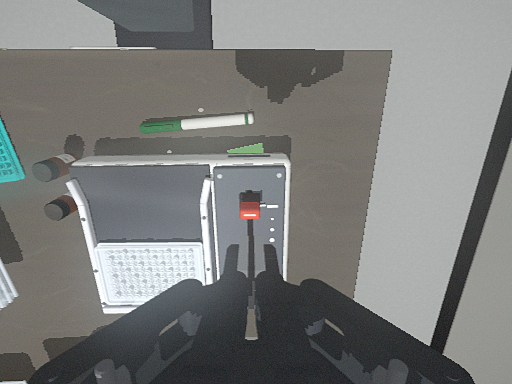

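The plate's front edge is now straight at x≈509.5, which matches home. The lever at (250, 208) still points at the closed bar, so I'll lower the fingertips in front of it.

```bash
python3 -m handwheel '[[0.001,-0.002,0.04,0,0,0],[0.001,-0.002,0.08,0,0,0],[0.001,-0.002,0.11,0,0,0],[0.001,-0.002,0.125,0,0,0],[0.001,-0.002,0.132,0,0,0],[0.001,-0.002,0.132,0,0,0],[-0.005,-0.002,0.132,0,0,0],[-0.01,-0.002,0.132,0,0,0]]'
python3 -m handwheel '[[-0.002,0,0,0,0,0],[-0.004,0,0,0,0,0],[-0.006,0,0,0,0,0],[-0.008,0,0,0,0,0],[-0.01,0,0,0,0,0],[-0.01,0,0,0,0,0],[-0.01,0,0,0,0,0],[-0.01,0,0,0,0,0]]'
```

```text
time_s: 8.3
position: [440.1, 321.2, 67.3]
tcp_rot: [-0.0, 1.0, 0.001, 0.001]
wrist_force: [0.1, 0.7, 0.2]
width: 0.1
grip_force: 0.0
time_s: 9.1
position: [448.7, 320.6, 65.7]
tcp_rot: [-0.0, 1.0, 0.0, -0.0]
wrist_force: [-3.8, -0.5, 3.2]
width: -0.3
grip_force: 2.2
```

```bash
python3 -m handwheel '[[-0.001,0,0,0,0,0],[-0.002,0,0,0,0,0],[-0.003,0,0,0,0,0],[-0.004,0,0,0,0,0],[-0.005,0,0,0,0,0],[-0.006,0,0,0,0,0],[-0.007,0,0,0,0,0],[-0.008,0,0,0,0,0]]'
python3 -m handwheel '[[-0.001,0,0,0,0,0],[-0.002,0,0,0,0,0],[-0.003,0,0,0,0,0],[-0.004,0,0,0,0,0],[-0.005,0,0,0,0,0],[-0.006,0,0,0,0,0],[-0.007,0,0,0,0,0],[-0.008,0,0,0,0,0]]'
python3 - <<'E'
from h import *
im,d=env.camera("wrist"); cv2.imwrite("pics/w4.png",im[60:300,180:420][...,::-1].repeat(2,0).repeat(2,1))
E
```

```text
time_s: 9.9
position: [457.2, 320.3, 65.4]
tcp_rot: [0.0, 1.0, -0.0, 0.0]
wrist_force: [-0.9, 0.9, -0.2]
width: -0.2
grip_force: 0.0
time_s: 10.7
position: [464.6, 320.5, 65.5]
tcp_rot: [-0.0, 1.0, 0.0, -0.0]
wrist_force: [-1.8, -0.3, 1.6]
width: -0.4
grip_force: 1.5
```

View pics/w4.png

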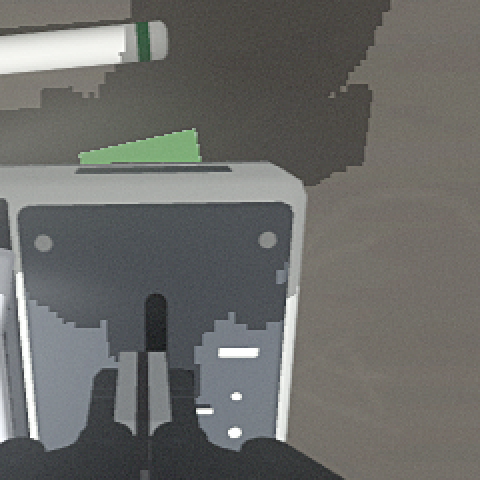

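The lever's line at (205, 411) in the crop is just past the first dot (236, 397), at a value of about 0.023. That fits TCP x ≈ 440.6 mm + value. Next is the second crest.

```bash
python3 -m handwheel '[[-0.0005,0,0,0,0,0],[-0.001,0,0,0,0,0],[-0.002,0,0,0,0,0],[-0.003,0,0,0,0,0],[-0.004,0,0,0,0,0],[-0.005,0,0,0,0,0],[-0.005,0,0,0,0,0],[-0.005,0,0,0,0,0]]'
python3 -m handwheel '[[-0.001,0,0,0,0,0],[-0.002,0,0,0,0,0],[-0.003,0,0,0,0,0],[-0.004,0,0,0,0,0],[-0.005,0,0,0,0,0],[-0.006,0,0,0,0,0],[-0.006,0,0,0,0,0],[-0.006,0,0,0,0,0]]'
```

```text
time_s: 11.55
position: [470.1, 320.4, 65.5]
tcp_rot: [0.0, 1.0, -0.0, -0.0]
wrist_force: [0.1, 0.4, 1.0]
width: -0.2
grip_force: 0.0
time_s: 12.35
position: [475.4, 320.5, 65.5]
tcp_rot: [-0.0, 1.0, -0.0, -0.001]
wrist_force: [-4.9, 0.8, 2.6]
width: -0.1
grip_force: 2.6
```

```bash
python3 -m handwheel '[[-0.0005,0,0,0,0,0],[-0.001,0,0,0,0,0],[-0.0015,0,0,0,0,0],[-0.002,0,0,0,0,0],[-0.0025,0,0,0,0,0],[-0.003,0,0,0,0,0],[-0.003,0,0,0,0,0],[-0.003,0,0,0,0,0]]'
python3 -m handwheel '[[-0.0005,0,0,0,0,0],[-0.001,0,0,0,0,0],[-0.0015,0,0,0,0,0],[-0.002,0,0,0,0,0],[-0.0025,0,0,0,0,0],[-0.0025,0,0,0,0,0],[-0.0025,0,0,0,0,0],[-0.0025,0,0,0,0,0]]'
```

```text
time_s: 13.15
position: [479.2, 320.5, 65.5]
tcp_rot: [0.0, 1.0, 0.0, 0.0]
wrist_force: [-1.3, -0.1, 0.2]
width: -0.3
grip_force: 0.7
time_s: 13.95
position: [481.6, 320.3, 65.5]
tcp_rot: [0.0, 1.0, -0.0, 0.0]
wrist_force: [0.0, -0.0, 0.8]
width: 0.2
grip_force: 0.0
```

Contact force is gone, so the lever has probably snapped into the third stop. I'll back off and look.

```bash
python3 -m handwheel '[[0.01,0,0,0,0,0],[0.025,0,-0.005,0,0,0],[0.03,0,-0.04,0,0,0],[0.04,0,-0.08,0,0,0],[0.05,0,-0.12,0,0,0],[0.05,0,-0.135,0,0,0],[0.05,0,-0.135,0,0,0],[0.05,0,-0.135,0,0,0]]'
python3 - <<'E'
from h import *
im,d=env.camera("wrist"); cv2.imwrite("pics/w5.png",cv2.resize(im[140:300,160:320][...,::-1],None,fx=3.5,fy=3.5))
P=cloud("wrist",d)
hsv=cv2.cvtColor(im,cv2.COLOR_RGB2HSV)
for nm,lo,hi,zr in [("red",(0,150,90),(8,255,255),(75,92)),("green",(45,120,50),(85,255,255),(55,75))]:
    m=(cv2.inRange(hsv,lo,hi)>0)&(P[...,2]>zr[0])&(P[...,2]<zr[1])
    q=P[m]; print(nm,len(q),q.mean(0).round(1) if len(q) else "",np.percentile(q,[2,98],axis=0).round(1).tolist() if len(q) else "")
for n,z in [("lever_tab",72),("start_button_top",66),("dot_third",56)]:
    print(n,[(np.round(r["centre"]).tolist(),round(r["confidence"],2),ray("wrist",r["centre"],z).round(1).tolist()) for r in env.place_of(n,"wrist")[:3]])
E
```

```text
time_s: 14.75
position: [430.9, 320.5, 199.8]
tcp_rot: [-0.0, 1.0, 0.0, -0.0]
wrist_force: [-0.1, -0.1, -0.9]
width: 0.1
grip_force: 0.0
red 3 [493.6 335.   78.4] [[493.5, 335.0, 76.5], [493.8, 335.1, 80.2]]
green 0  
lever_tab [([255.0, 240.0], 0.49, [495.2, 325.2, 72.0])]
start_button_top [([200.0, 123.0], 0.58, [367.3, 270.1, 66.0])]
dot_third [([277.0, 242.0], 0.75, [505.9, 351.6, 56.0])]
```

View pics/w5.png

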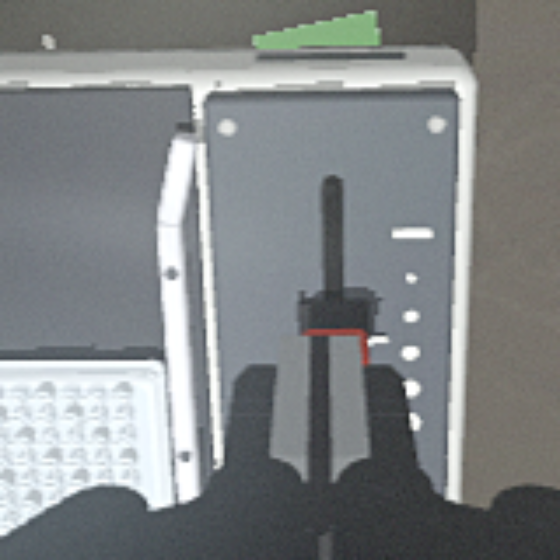

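The line at (378, 342) sits between the second dot (410, 317) and the third (410, 352), which parallax doesn't settle. I need a clearer, more vertical view.

```bash
python3 -m handwheel '[[-0.03,0,-0.01,0,0,0],[-0.06,0,-0.02,0,0,0],[-0.1,0,-0.03,0,0,0],[-0.14,0,-0.03,0,0,0],[-0.145,0,-0.03,0,0,0],[-0.145,0,-0.03,0,0,0],[-0.145,0,-0.03,0,0,0],[-0.145,0,-0.03,0,0,0]]'
python3 - <<'E'
from h import *
im,d=env.camera("wrist"); cv2.imwrite("pics/w6.png",cv2.resize(im[80:260,160:340][...,::-1],None,fx=3.2,fy=3.2))
P=cloud("wrist",d)
hsv=cv2.cvtColor(im,cv2.COLOR_RGB2HSV)
for nm,lo,hi,zr in [("red",(0,150,90),(8,255,255),(82,92)),("green",(45,120,50),(85,255,255),(62,75))]:
    m=(cv2.inRange(hsv,lo,hi)>0)&(P[...,2]>zr[0])&(P[...,2]<zr[1])
    q=P[m]; print(nm,len(q),q.mean(0).round(1) if len(q) else "",np.percentile(q,[2,98],axis=0).round(1).tolist() if len(q) else "")
for n,z in [("lever_tab",72),("start_button_top",66),("dot_third",56)]:
    print(n,[(np.round(r["centre"]).tolist(),round(r["confidence"],2),ray("wrist",r["centre"],z).round(1).tolist()) for r in env.place_of(n,"wrist")[:3]])
Z=P.reshape(-1,3);m2=(Z[:,2]>58)&(Z[:,2]<70)&(Z[:,0]>440)&(Z[:,0]<600)
print([np.sort(Z[m2&(abs(Z[:,1]-y)<4)][:,0])[:3].round(1).tolist() for y in (170,200,230)])
print(np.array(env.camera_info("wrist")["cam_to_world"])[:3,3])
E
```

```text
time_s: 15.75
position: [575.7, 320.6, 231.2]
tcp_rot: [-0.0, 1.0, 0.0, 0.0]
wrist_force: [-0.4, 0.3, 0.6]
width: -0.4
grip_force: 0.0
red 56 [500.8 327.6  84.2] [[493.8, 317.3, 82.2], [504.5, 334.5, 85.7]]
green 262 [583.8 327.2  69.4] [[574.2, 317.0, 67.8], [593.6, 336.9, 70.8]]
lever_tab [([254.0, 109.0], 0.68, [499.6, 325.1, 72.0])]
start_button_top [([255.0, 185.0], 0.72, [587.1, 326.4, 66.0])]
dot_third [([277.0, 113.0], 0.96, [504.9, 351.2, 56.0])]
[[511.0, 511.0, 511.0], [510.9, 510.9, 511.0], [510.8, 510.9, 510.9]]
[491.02619542 320.72236155 373.24062175]
```

View pics/w6.png

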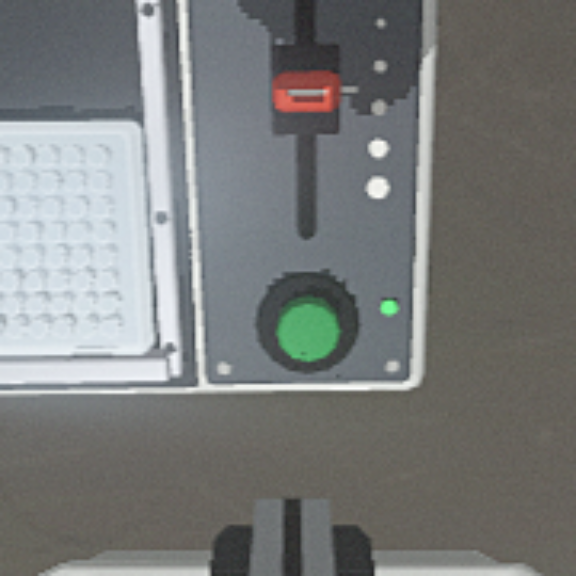

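Seen nearly vertically, the line (row 90) is between dot 2 (row 67) and dot 3 (row 108), so the lever is at about 0.042, hung on the crest and not in the third stop. The plate is home against the stop bar (rows 350–357) and the button is at (308, 328). I'll go back and nudge the lever a few more millimetres.

```bash
python3 -m handwheel '[[0.04,0,0.01,0,0,0],[0.08,0,0.03,0,0,0],[0.11,0,0.06,0,0,0],[0.115,0,0.1,0,0,0],[0.115,0,0.14,0,0,0],[0.115,0,0.16,0,0,0],[0.115,0,0.165,0,0,0],[0.115,0,0.165,0,0,0]]'
python3 -m handwheel '[[-0.005,0,0,0,0,0],[-0.01,0,0,0,0,0],[-0.014,0,0,0,0,0],[-0.016,0,0,0,0,0],[-0.018,0,0,0,0,0],[-0.019,0,0,0,0,0],[-0.02,0,0,0,0,0],[-0.02,0,0,0,0,0]]'
```

```text
time_s: 16.75
position: [461.4, 320.4, 65.8]
tcp_rot: [-0.0, 1.0, -0.0, 0.0]
wrist_force: [0.7, 0.4, 1.2]
width: -0.0
grip_force: 0.0
time_s: 17.55
position: [481.5, 320.5, 65.4]
tcp_rot: [0.0, 1.0, -0.0, -0.0]
wrist_force: [-0.5, -0.3, -0.9]
width: -0.0
grip_force: 0.0
```

```bash
python3 -m handwheel '[[-0.0005,0,0,0,0,0],[-0.001,0,0,0,0,0],[-0.0015,0,0,0,0,0],[-0.002,0,0,0,0,0],[-0.0025,0,0,0,0,0],[-0.003,0,0,0,0,0],[-0.003,0,0,0,0,0],[-0.003,0,0,0,0,0]]'
```

```text
time_s: 18.35
position: [484.5, 320.5, 65.5]
tcp_rot: [0.0, 1.0, 0.0, -0.0]
wrist_force: [0.8, 0.3, 0.2]
width: -0.2
grip_force: 0.0
```

```bash
python3 -m handwheel '[[-0.0005,0,0,0,0,0],[-0.001,0,0,0,0,0],[-0.0015,0,0,0,0,0],[-0.002,0,0,0,0,0],[-0.002,0,0,0,0,0],[-0.002,0,0,0,0,0],[-0.002,0,0,0,0,0],[-0.002,0,0,0,0,0]]'
python3 -m handwheel '[[0.01,0,0,0,0,0],[0.025,0,-0.02,0,0,0],[0.025,0,-0.065,0,0,0],[0,0,-0.105,0,0,0],[-0.04,0,-0.14,0,0,0],[-0.085,0,-0.165,0,0,0],[-0.089,0,-0.165,0,0,0],[-0.089,0,-0.165,0,0,0]]'
python3 - <<'E'
from h import *
im,d=env.camera("wrist"); cv2.imwrite("pics/w7.png",cv2.resize(im[80:260,160:340][...,::-1],None,fx=3.2,fy=3.2))
P=cloud("wrist",d)
hsv=cv2.cvtColor(im,cv2.COLOR_RGB2HSV)
for nm,lo,hi,zr in [("red",(0,150,90),(8,255,255),(82,92)),("green",(45,120,50),(85,255,255),(62,75))]:
    m=(cv2.inRange(hsv,lo,hi)>0)&(P[...,2]>zr[0])&(P[...,2]<zr[1])
    q=P[m]; print(nm,len(q),q.mean(0).round(1) if len(q) else "",np.percentile(q,[2,98],axis=0).round(1).tolist() if len(q) else "")
print(env.sense()["position"])
E
```

```text
time_s: 19.15
position: [486.5, 320.5, 65.5]
tcp_rot: [0.0, 1.0, 0.0, -0.0]
wrist_force: [0.7, 0.8, -0.0]
width: 0.1
grip_force: 0.0
time_s: 19.95
position: [576.0, 320.4, 229.7]
tcp_rot: [0.001, 1.0, -0.0, -0.0]
wrist_force: [-0.1, -0.2, 0.0]
width: 0.0
grip_force: 0.0
red 41 [504.7 325.6  83.7] [[501.1, 317.6, 82.3], [509.2, 331.2, 85.4]]
green 266 [582.5 327.   68.7] [[573.3, 317.4, 66.8], [592.6, 337.4, 70.3]]
[574.90177409 320.43906847 229.26348909]
```

View pics/w7.png

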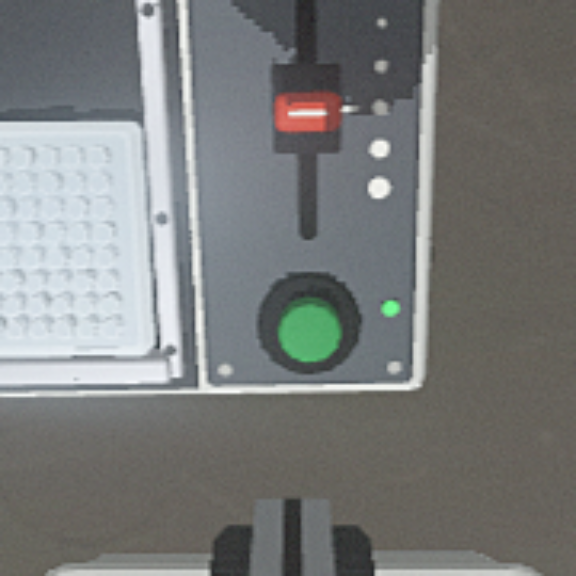

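The line now points at the third dot (row 108), and the lever-to-button spacing of 77.8 mm gives about 0.049. Now the button.

```bash
python3 -m handwheel '[[-0.005,0.003,0.04,0,0,0],[-0.009,0.005,0.08,0,0,0],[-0.009,0.005,0.12,0,0,0],[-0.009,0.005,0.145,0,0,0],[-0.009,0.005,0.155,0,0,0],[-0.009,0.005,0.158,0,0,0],[-0.009,0.005,0.158,0,0,0],[-0.009,0.005,0.158,0,0,0]]'
python3 -m handwheel '[[0,0,0.002,0,0,0],[0,0,0.004,0,0,0],[0,0,0.006,0,0,0],[0,0,0.008,0,0,0],[0,0,0.01,0,0,0],[0,0,0.012,0,0,0],[0,0,0.0125,0,0,0],[0,0,0.0125,0,0,0]]'
```

```text
time_s: 20.8
position: [585.1, 326.1, 74.8]
tcp_rot: [-0.0, 1.0, 0.001, 0.001]
wrist_force: [0.6, 0.5, 0.7]
width: -0.1
grip_force: 0.0
time_s: 21.6
position: [585.1, 325.8, 64.0]
tcp_rot: [-0.0, 1.0, 0.001, 0.001]
wrist_force: [-7.9, -2.8, 17.1]
width: 0.1
grip_force: 8.2
```

```bash
python3 -m handwheel '[[0,0,0.001,0,0,0],[0,0,0.002,0,0,0],[0,0,0.002,0,0,0],[0,0,0.002,0,0,0],[0,0,0.002,0,0,0],[0,0,0.002,0,0,0],[0,0,0.002,0,0,0],[0,0,0.002,0,0,0]]'
```

```text
time_s: 22.4
position: [585.1, 325.9, 63.8]
tcp_rot: [-0.001, 1.0, 0.001, 0.002]
wrist_force: [-11.7, -2.1, 22.6]
width: 0.2
grip_force: 11.7
```

```bash
python3 -m handwheel '[[0,0,-0.003,0,0,0],[0,0,-0.004,0,0,0],[0,0,-0.005,0,0,0],[0,0,-0.005,0,0,0],[0,0,-0.005,0,0,0],[0,0,-0.005,0,0,0],[0,0,-0.005,0,0,0],[0,0,-0.005,0,0,0]]'
python3 -m handwheel '[[0,0,-0.001,0,0,0],[0,0,-0.002,0,0,0],[0,0,-0.002,0,0,0],[0,0,-0.002,0,0,0],[0,0,-0.002,0,0,0],[0,0,-0.002,0,0,0],[0,0,-0.002,0,0,0],[0,0,-0.002,0,0,0]]'
```

```text
time_s: 23.2
position: [584.9, 325.8, 64.1]
tcp_rot: [-0.0, 1.0, 0.0, 0.001]
wrist_force: [-1.2, 0.2, 7.0]
width: -0.3
grip_force: 3.3
time_s: 24.0
position: [584.6, 325.5, 65.1]
tcp_rot: [0.0, 1.0, 0.0, 0.0]
wrist_force: [1.8, 2.7, 3.9]
width: -0.2
grip_force: 2.1
```

The force fades as a 5 N spring would from a bottom at z≈64, so the button was fully down. I'll let it up, retreat and check.

```bash
python3 -m handwheel '[[0,0,-0.004,0,0,0],[0,0,-0.01,0,0,0],[0,0,-0.02,0,0,0],[0,0,-0.05,0,0,0],[0.005,-0.003,-0.09,0,0,0],[0.009,-0.005,-0.13,0,0,0],[0.009,-0.005,-0.163,0,0,0],[0.009,-0.005,-0.163,0,0,0]]'
python3 - <<'E'
from h import *
im,d=env.camera("wrist"); cv2.imwrite("pics/w8.png",cv2.resize(im[80:260,160:340][...,::-1],None,fx=3.2,fy=3.2))
P=cloud("wrist",d)
hsv=cv2.cvtColor(im,cv2.COLOR_RGB2HSV)
for nm,lo,hi,zr in [("red",(0,150,90),(8,255,255),(82,92)),("green",(45,120,50),(85,255,255),(58,75))]:
    m=(cv2.inRange(hsv,lo,hi)>0)&(P[...,2]>zr[0])&(P[...,2]<zr[1])
    q=P[m]; print(nm,len(q),q.mean(0).round(1) if len(q) else "")
Q=P.reshape(-1,3)
for y0,x0,n in [(326,545,"panel"),(350,584,"panel2")]:
    m=(abs(Q[:,0]-x0)<5)&(abs(Q[:,1]-y0-(14 if n=="panel" else 0))<4);print(n,np.median(Q[m][:,2]))
m2=(Q[:,2]>58)&(Q[:,2]<70)&(Q[:,0]>440)&(Q[:,0]<600)
print([np.sort(Q[m2&(abs(Q[:,1]-y)<4)][:,0])[:3].round(1).tolist() for y in (170,200,230)],env.sense()["position"],env.sense()["wrist_force"])
E
```

```text
time_s: 24.8
position: [576.7, 320.5, 235.0]
tcp_rot: [0.0, 1.0, 0.002, 0.004]
wrist_force: [0.2, 0.3, 0.1]
width: -0.1
grip_force: 0.0
red 2 [505.  325.7  82.4]
green 265 [582.4 326.6  65.6]
panel 51.84696817050582
panel2 291.28262078897694
[[509.4, 509.4, 509.4], [509.4, 509.4, 509.4], [509.4, 509.4, 509.4]] [575.88113815 320.5219403  231.47964247] [-0.75636117  0.89290093 -0.47382246]
```

View pics/w8.png

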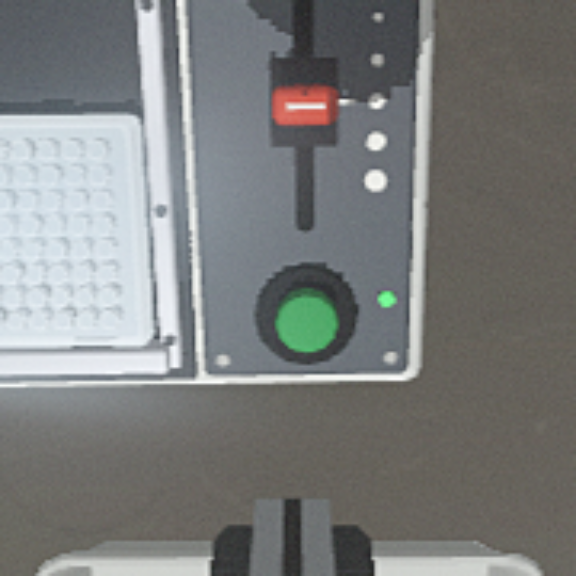

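The lever is still on dot 3, the plate is home and the button is up. Before handing in, I'll check that the fingers bottomed on the button and not on its black collar.

```bash
python3 - <<'E'
from h import *
im,d=env.camera("wrist");im,d=env.camera("wrist");P=cloud("wrist",d)
# crop px -> full: row=80+y/3.2, col=160+x/3.2
for nm,pts in [("button row",[(x,320) for x in range(225,400,9)]),("button col",[(306,y) for y in range(240,380,9)]),("lever",[(305,y) for y in range(80,160,8)])]:
    print(nm);print([(x,y,P[80+int(y/3.2),160+int(x/3.2)].round(0).astype(int).tolist()) for x,y in pts])
print(env.sense()["position"])
E
```

```text
button row
[(225, 320, [582, 295, 54]), (234, 320, [582, 299, 54]), (243, 320, [582, 301, 53]), (252, 320, [582, 305, 54]), (261, 320, [581, 309, 57]), (270, 320, [581, 312, 58]), (279, 320, [578, 316, 66]), (288, 320, [578, 320, 68]), (297, 320, [578, 322, 68]), (306, 320, [578, 325, 68]), (315, 320, [578, 329, 68]), (324, 320, [577, 332, 69]), (333, 320, [578, 336, 68]), (342, 320, [581, 339, 57]), (351, 320, [580, 342, 59]), (360, 320, [582, 346, 53]), (369, 320, [582, 350, 54]), (378, 320, [582, 354, 54]), (387, 320, [582, 356, 54]), (396, 320, [582, 360, 52])]
button col
[(306, 240, [551, 325, 55]), (306, 249, [554, 325, 53]), (306, 258, [557, 325, 55]), (306, 267, [561, 325, 53]), (306, 276, [564, 325, 56]), (306, 285, [567, 325, 57]), (306, 294, [569, 325, 58]), (306, 303, [572, 325, 63]), (306, 312, [574, 325, 68]), (306, 321, [578, 325, 68]), (306, 330, [582, 325, 67]), (306, 339, [584, 325, 68]), (306, 348, [587, 325, 68]), (306, 357, [591, 325, 68]), (306, 366, [599, 326, 56]), (306, 375, [602, 326, 58])]
lever
[(305, 80, [495, 325, 58]), (305, 88, [497, 325, 60]), (305, 96, [499, 325, 81]), (305, 104, [501, 325, 82]), (305, 112, [504, 325, 83]), (305, 120, [506, 325, 81]), (305, 128, [509, 325, 82]), (305, 136, [513, 325, 59]), (305, 144, [516, 325, 56]), (305, 152, [518, 325, 58])]
[574.91457575 320.21537878 227.12626114]
```

The collar is about 4 mm above the panel and the button top about 14 mm (z≈70). Stopping rigidly at 63.8 was therefore a full press, clear of the collar, and the button is up again. I'm handing in.

```bash
python3 -c "
from station import env
print(env.job_done())"
```

```text
the job is handed in; nothing more can be done
None
```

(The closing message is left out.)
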